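Assemble the herb sieve set on its stand

TASK

Build up the small steel sieve set on the round wooden stand: the receiving pan goes into the stand's recess, the fine gauze sieve on the pan, the coarse round-hole sieve on that, and the lid on top, every piece fully home in the one below, level and let go. Set the pieces down, do not drop them, and leave the mortar, the amber jar and the brass cup standing where they are.

Things in the scene. Friction and masses are not known exactly. Their poses are not given: they have to be found in the camera images.
- pan: steel receiving pan, 34 mm high, plain closed floor. Tapered foot 7 mm high (46 mm across below, 53 at its top), then a straight wall 60 mm in outside diameter, 2 mm thick, open on top; floor 10 mm up. Origin: centre of the foot's underside, z up. Foot in the stand's recess, shoulder on the stand's top: origin 15 mm above the stand's.
- fine_sieve: steel sieve with a gauze floor (fine square grid), 44 mm high. Tapered foot 7 mm high (46 mm across below, 53 at its top), then a straight wall 60 mm in outside diameter, 2 mm thick, open on top; floor 10 mm up. Origin: centre of the foot's underside, z up. Foot inside the pan, shoulder on the pan's rim: origin 27 mm above the pan's.
- coarse_sieve: steel sieve, floor with seven large dark round holes (12 mm), 58 mm high. Tapered foot 7 mm high (46 mm across below, 53 at its top), then a straight wall 60 mm in outside diameter, 2 mm thick, open on top; floor 10 mm up. Origin: centre of the foot's underside, z up. Foot inside the fine sieve, shoulder on its rim: origin 37 mm above the fine sieve's.
- lid: steel lid: tapered foot 7 mm high (46 mm across below, 53 at its top), on it a disc 60 mm in diameter, 5 mm thick, with an upright central knob 18 mm in diameter from 12 to 40 mm above the underside. Origin: centre of the foot's underside, z up. Foot inside the coarse sieve, disc on its rim: origin 51 mm above the coarse sieve's.
- stand: brown wooden disc fixed to the table, 110 mm in diameter and 22 mm high, with a central round recess 57 mm in diameter and 10 mm deep. Origin: centre of the underside, on the table, z up.
- mortar: white ceramic mortar bowl, 84 mm across the rim, 60 mm high, standing loose among the pieces; to be left alone. Origin: centre of the underside.
- jar: amber glass jar with a black cap and a blank label, 54 mm in diameter, 85 mm high, loose; to be left alone. Origin: centre of the underside.
- cup: plain brass cup, 60 mm across the rim, 50 mm high, loose, no part of the sieve set; to be left alone. Origin: centre of the underside.

How it is judged:
By the outcome, as a careful person would: the job done as asked, in the order asked, and still so for the second after the job is handed in, with the robot touching nothing.
It also fails if it takes over 115 s, if anything falls off the work surface, if the arm or the gripper's body presses on something with over 40 N, if the wrist force passes 120 N, or if a joint passes its speed limit or range.

ROBOT

A 6-joint arm with a two-finger parallel gripper is mounted at the origin on the work surface. World frame = base frame: x ahead of the robot, y to its left, z up, the work surface at z = 0. Lengths are in mm, angles in rad, forces in N, time in s.
With the tool pointing down it reaches from about 350 to 875 mm from the base axis. Payload 4.2 kg.
Tool frame: the origin (TCP) lies between the finger pads; the fingertips stand 25 mm ahead of it and the grasp point (between the pads) lies 6 mm ahead of it; z points along the fingers, y is the line along which they close (so a half turn about z gives the same grasp; the last joint's range is limited). The gripper opens to 85 mm and grips with 20 to 120 N. Pads are 22 mm wide; open, the fingers measure 114 mm over their backs; the gripper's body (76 mm by 85 mm) begins 54 mm behind the grasp point. The pads swing forward as they close: fully open they stand 13 mm farther back than shut.
Start: joints at [1.6, 0.385, 0.008, 0, -1.194, -0.259], TCP at [142.333, 608.556, 256.312] pointing down, gripper open.
Joint ranges: [-3.14, 3.14], [-1.21, 2.06], [-1.07, 1.41], [-3.16, 2.05], [-2.99, -0.16], [-3.1, 3.1]. Speed limits (rad/s): [2.79, 2.79, 3.14, 3.14, 3.14, 3.14].

INTERFACE

Orientations are given as a unit quaternion [x, y, z, w].
In Python, from bench import read_state, imaging, workorder, nets gives the robot as it stands.
- The arm moves only by the tool apply_moves, never from a script. Its argument "rows" is a list of rows, each an object with "hand": the opening, from -1 (shut) to 1 (fully open); "delta_pos": the shift along the tool's x, y, z in mm, a list of three; "yaw": the turn about the tool's z in rad. A call has 1 to 12 rows; each row is the pose to reach, as a shift and turn from the pose commanded when the call began, along the tool's axes at that moment; what a row does not reach only later rows make up. A row lasts 1/12 s, in which the tool goes at most 41.7 mm and 7.16 degrees, less where a joint would pass 70% of its speed; a pose out of reach is approached as far as the arm can. A call with a gripper value outside its range is refused whole. The fingers move at their own pace and stop on an object; the grip force is fixed at half the most. Time passes only in rows, so rows that repeat a pose let the fingers close. It gives the time, the measured TCP pose, the force, the opening and the grip force at its end, in the units of the state.
- read_state(): the state, without advancing time (a new reading comes with each control period).
- imaging.get_image(name): name is "scene" or "top" or "wrist"; returns a dict with "pixels" (420x560x3 uint8, red, green, blue), "fx", "fy", "cx", "cy" (pixels), "xyz" and "rotation" of the camera in the world. Camera axes: x right, y down, z forward; pixel columns grow to the right and rows downward; lengths in mm; the calibration is good to about 2 mm. A picture is of the moment at which its call begins. There is no depth.
- workorder.job_done(): hands the job in; it is judged then, once.
Trained networks look in the newest picture that a camera, given by its name, has taken for a name from the list of things; names that differ only in an ending like _2 or _b are one class to them, and where a whole thing is asked for, a point or a joint stands for the part that bears it (a point fixed in the world has none). Each returns a list of dicts, best first, with "score" (0 to 1); they miss things now and then, are a little off and sometimes report something else, mostly with a low value. They report only what shows in the picture. A call takes as long as a camera call.
- nets.find_in(camera, query): "location" ([row, column] in pixels, amid what is visible of it).
- nets.pinpoint(camera, query): "location" ([row, column] in pixels: a listed point, or the origin of a listed thing).
The state is a dict: "clock": time; "joints": joint angles; "joint_vel": joint speeds; "joint_efforts": joint torques, N m; "position": TCP position; "ee_rot": TCP orientation; "contact_force": force on the tool from outside, world axes, zero at the start; "wrist_torque": the same for the moment, N m; "gripper_width": finger opening in mm; "grasp_force": force on a finger pad.
Only numpy, scipy, OpenCV 4.12 (cv2) and the standard library are available. Lean on these libraries where they do the work, as an engineer would, in place of code of your own. Each camera call takes 0.05 s, during which the arm holds its last target. There are 200 camera calls.

## Working session

There is one attempt and no reset: what is moved stays moved. The work goes in short steps, Python scripts to look and compute and a tool call to move; the robot and the scene stay as the last step left them, time stands still between calls to the robot, and variables do not carry over. Pictures are saved under pics/ and viewed, at most 14 in all, crops included, and the job is handed in when it is done.

Besides the shell and the picture viewer there is one more tool, called as name([rows], argument=value, ...), one row to a line, values as JSON. apply_moves: Moves the arm, as the interface text tells. Its arguments: {"type":"object","properties":{"rows":{"type":"array"}},"required":["rows"]}

```bash
mkdir -p pics; cat > h.py <<'E'
import numpy as np, cv2
from bench import read_state, imaging, workorder, nets
from scipy.spatial.transform import Rotation as R
def img(n,save=None):
    d=imaging.get_image(n)
    if save: cv2.imwrite('pics/'+save,d['pixels'][:,:,::-1])
    return d
def rot(d):
    r=np.array(d['rotation'],float)
    return r if r.shape==(3,3) else R.from_quat(r).as_matrix()
def ray(d,rc):
    v=np.array([(rc[1]-d['cx'])/d['fx'],(rc[0]-d['cy'])/d['fy'],1.]); v=rot(d)@v
    return np.array(d['xyz'],float),v/np.linalg.norm(v)
def onz(d,rc,z):
    o,v=ray(d,rc); return o+v*(z-o[2])/v[2]
def tri(*rs):
    A=sum(np.eye(3)-np.outer(v,v) for o,v in rs); b=sum((np.eye(3)-np.outer(v,v))@o for o,v in rs)
    p=np.linalg.solve(A,b); return p,max(np.linalg.norm((np.eye(3)-np.outer(v,v))@(p-o)) for o,v in rs)
def proj(d,p):
    c=rot(d).T@(np.array(p)-np.array(d['xyz'])); return d['cy']+d['fy']*c[1]/c[2], d['cx']+d['fx']*c[0]/c[2]
E
python3 - <<'E'
from h import *
np.set_printoptions(precision=1,suppress=True)
print(read_state())
D={n:img(n,n+'0.png') for n in('scene','top','wrist')}
for n in D: print(n,D[n]['xyz'],np.round(rot(D[n]),2).tolist(),D[n]['fx'])
for q in 'pan fine_sieve coarse_sieve lid stand mortar jar cup'.split():
    rs=[]
    for c in('scene','top'):
        r=nets.pinpoint(c,q); print(q,c,[(np.round(a['location']),round(a['score'],2)) for a in r[:3]])
        if r: rs.append(ray(D[c],r[0]['location'])); print('   z0',onz(D[c],r[0]['location'],0))
    if len(rs)==2: print('  tri',tri(*rs))
E
```

```text
{'clock': 0.0, 'joints': array([ 1.6,  0.4,  0. , -0. , -1.2, -0.3]), 'joint_vel': array([-0., -0.,  0.,  0.,  0.,  0.]), 'joint_efforts': array([ -0. , -39.2,  18.8,   4.2,  -0. ,  -0. ]), 'position': array([142.2, 608. , 255.2]), 'ee_rot': array([ 1. , -0.1, -0. ,  0. ]), 'contact_force': array([0.1, 0.1, 0.5]), 'wrist_torque': array([ 0., -0., -0.]), 'grasp_force': 0.0, 'gripper_width': 85.26257832219797}
scene [1073.  -369.8  745.5] [[0.52, 0.62, -0.59], [0.85, -0.36, 0.37], [0.02, -0.7, -0.72]] 393.6558048044341
top [ 444.4   -0.9 1104.4] [[0.03, -1.0, 0.06], [-1.0, -0.03, -0.01], [0.01, -0.06, -1.0]] 523.6927970033854
wrist [213.  591.8 372.3] [[-0.23, -0.93, -0.28], [-0.97, 0.22, 0.06], [0.0, 0.28, -0.96]] 369.5700129383084
pan scene [(array([313., 200.]), 0.66), (array([240., 343.]), 0.36)]
   z0 [ 628.7 -278.7    0. ]
pan top [(array([154., 415.]), 0.85)]
   z0 [ 637.1 -284.5    0. ]
  tri (array([ 635.3, -280.8,   11.7]), np.float64(0.737836803543565))
fine_sieve scene [(array([214., 397.]), 0.73)]
   z0 [623.  286.2   0. ]
fine_sieve top [(array([149., 151.]), 0.67)]
   z0
[... 706 characters left out ...]
1))
mortar scene [(array([252., 164.]), 0.67)]
   z0 [ 434.8 -288.7    0. ]
mortar top [(array([245., 417.]), 0.61)]
   z0 [ 444.1 -290.6    0. ]
  tri (array([ 443.8, -288.9,    9.8]), np.float64(0.9134536942150296))
jar scene [(array([198., 293.]), 0.78)]
   z0 [430.5  79.5   0. ]
jar top [(array([246., 239.]), 0.73), (array([156., 322.]), 0.61)]
   z0 [431.2  83.9   0. ]
  tri (array([430.1,  82.3,  -1.6]), np.float64(2.040004306944236))
cup scene [(array([272., 282.]), 0.56)]
   z0 [626.2 -76.2   0. ]
cup top [(array([156., 322.]), 0.93), (array([248., 326.]), 0.74), (array([155., 415.]), 0.33)]
   z0 [626.8 -86.1   0. ]
  tri (array([627.9, -82.2,   6.3]), np.float64(4.034040695423701))
```

View pics/top0.png

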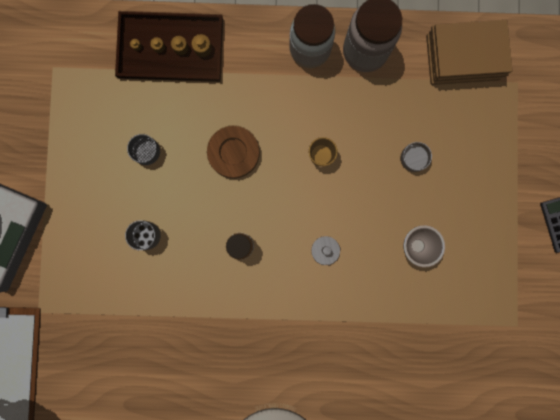

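View pics/scene0.png

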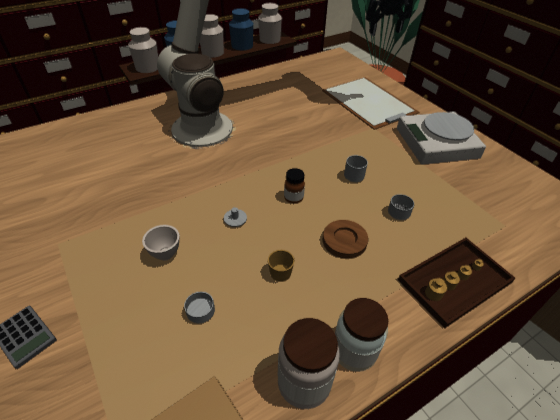

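Top view: the fine sieve is at about (col 146, row 150), the coarse sieve at (144,236), the stand at (233,152), the cup at (322,153), the pan at (416,157), the jar at (240,246), the lid at (326,250) and the mortar at (424,246). The scene view agrees. Everything is upright and the network finds match the pictures.

```bash
cat >> h.py <<'E'
np.set_printoptions(precision=2,suppress=True)
def T():
    s=read_state(); return np.array(s['position'],float),R.from_quat(s['ee_rot']).as_matrix(),s
def to(p,cmd=None):
    q,M,s=T(); return M.T@(np.array(p)-(q if cmd is None else cmd))
E
python3 - <<'E'
from h import *
p,M,s=T(); print(p,s['ee_rot'],M)
d=img('wrist'); print('cam in tool',M.T@(np.array(d['xyz'])-p),M.T@rot(d))
print(to([560,290,260]))
E
```

```text
[142.33 608.54 256.33] [ 0.99 -0.11  0.   -0.  ] [[ 0.97 -0.23  0.  ]
 [-0.23 -0.97  0.  ]
 [ 0.   -0.   -1.  ]]
cam in tool [  72.63    0.01 -116.91] [[-0.   -0.96 -0.28]
 [ 1.   -0.    0.  ]
 [-0.   -0.28  0.96]]
[479.27 215.07  -3.69]
```

View pics/wrist0.png

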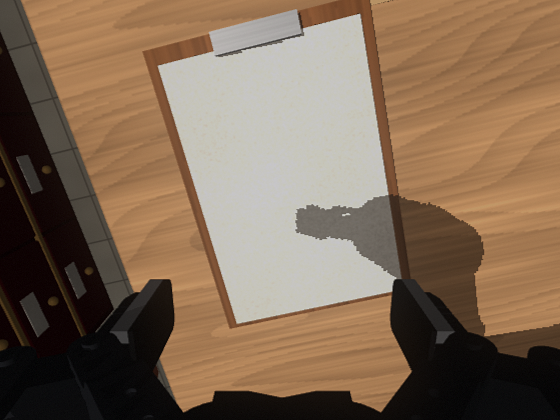

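The wrist view shows the finger pads at the bottom, with image up along tool +x. An object under the TCP appears near the image centre.

apply_moves([
  {"hand":1,"delta_pos":[40,18,0],"yaw":-0.1},
  {"hand":1,"delta_pos":[479,215,0],"yaw":-0.23},
  {"hand":1,"delta_pos":[479,215,0],"yaw":-0.23},
  {"hand":1,"delta_pos":[479,215,0],"yaw":-0.23},
  {"hand":1,"delta_pos":[479,215,0],"yaw":-0.23},
  {"hand":1,"delta_pos":[479,215,0],"yaw":-0.23},
  {"hand":1,"delta_pos":[479,215,0],"yaw":-0.23},
  {"hand":1,"delta_pos":[479,215,0],"yaw":-0.23},
  {"hand":1,"delta_pos":[479,215,0],"yaw":-0.23},
  {"hand":1,"delta_pos":[479,215,0],"yaw":-0.23},
  {"hand":1,"delta_pos":[479,215,0],"yaw":-0.23},
  {"hand":1,"delta_pos":[479,215,0],"yaw":-0.23},
])

```text
clock: 2.0
position: [541.1, 303.9, 256.6]
ee_rot: [1.0, 0.0, 0.0, -0.0]
contact_force: [0.9, 1.2, -0.3]
gripper_width: 85.7
grasp_force: 0.0
```

```bash
cat >> h.py <<'E'
def look(cam,qs,save=None):
    d=img(cam,save); out={}
    for q in qs:
        r=nets.pinpoint(cam,q)
        if r: out[q]=(r[0]['location'],r[0]['score']); print(q,np.round(r[0]['location'],1),round(r[0]['score'],2),'z0',onz(d,r[0]['location'],0)[:2])
    return d,out
import json
E
python3 - <<'E'
from h import *
p,M,s=T();print(p)
d,o=look('wrist',['fine_sieve','stand'],'w1.png')
np.save('w1.npy',{'d':d,'o':o},allow_pickle=True)
E
```

```text
[541.08 303.93 256.59]
fine_sieve [ 95.3 297.4] 0.94 z0 [624.58 288.91]
```

apply_moves([
  {"hand":1,"delta_pos":[67,186,0],"yaw":0},
  {"hand":1,"delta_pos":[67,186,0],"yaw":0},
  {"hand":1,"delta_pos":[67,186,0],"yaw":0},
  {"hand":1,"delta_pos":[67,186,0],"yaw":0},
  {"hand":1,"delta_pos":[67,186,0],"yaw":0},
  {"hand":1,"delta_pos":[67,186,0],"yaw":0},
  {"hand":1,"delta_pos":[67,186,0],"yaw":0},
])

```text
clock: 2.73
position: [606.6, 118.7, 256.3]
ee_rot: [1.0, -0.001, -0.0, -0.0]
contact_force: [1.2, 0.3, 0.3]
gripper_width: 85.7
grasp_force: 0.0
```

```bash
python3 - <<'E'
from h import *
p,M,s=T();print(p)
d2,o2=look('wrist',['fine_sieve','stand'],'w2.png')
a=np.load('w1.npy',allow_pickle=True).item()
print(tri(ray(a['d'],a['o']['fine_sieve'][0]),ray(d2,o2['fine_sieve'][0])) if 'fine_sieve' in o2 else '')
np.save('w2.npy',{'d':d2,'o':o2},allow_pickle=True)
E
```

```text
[606.62 118.67 256.33]
fine_sieve [163.  111.9] 0.69 z0 [625.34 290.12]
stand [160.2 295.8] 0.88 z0 [627.8  104.42]
(array([625.06, 289.16,   1.7 ]), np.float64(0.5552522270483078))
```

View pics/w2.png

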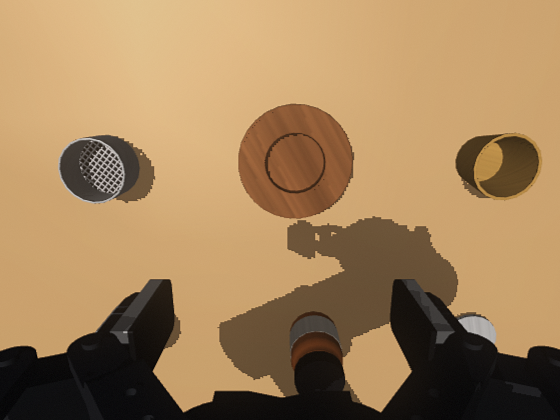

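Wrist view: the stand's recess is centred near (col 295, row 161), the fine sieve's rim near (92,170), and the cup at (500,165). I'll refine rim positions with an edge fit of the projected circle.

```bash
cat >> h.py <<'E'
from scipy.optimize import minimize
def circ(d,xy,z,rs,span=14,zs=None):
    """best centre (and height, if zs) of circles of radii rs: mean edge strength along the projected circle"""
    g=cv2.GaussianBlur(cv2.cvtColor(d['pixels'],cv2.COLOR_RGB2GRAY).astype(np.float32),(0,0),1.2)
    G=np.minimum(np.hypot(cv2.Sobel(g,5,1,0),cv2.Sobel(g,5,0,1)),120)
    t=np.linspace(0,2*np.pi,180,endpoint=False); Rm=rot(d); C=np.array(d['xyz'])
    def f(v):
        tot=0
        for r in rs:
            P=np.c_[v[0]+r*np.cos(t),v[1]+r*np.sin(t),np.full(180,v[2])]-C; c=P@Rm
            u=(d['cx']+d['fx']*c[:,0]/c[:,2]).astype(np.float32); w=(d['cy']+d['fy']*c[:,1]/c[:,2]).astype(np.float32)
            tot-=cv2.remap(G,u[None],w[None],cv2.INTER_LINEAR).mean()
        return tot
    zz=[z] if zs is None else zs
    s=np.arange(-span,span+1,1.0)
    best=min(((f((xy[0]+a,xy[1]+b,k)),xy[0]+a,xy[1]+b,k) for k in zz for a in s for b in s))
    if zs is None: m=minimize(lambda q:f((q[0],q[1],z)),best[1:3],method='Nelder-Mead',options=dict(initial_simplex=[best[1:3],(best[1]+1,best[2]),(best[1],best[2]+1)])); return np.r_[m.x,z],-m.fun
    m=minimize(f,best[1:],method='Nelder-Mead',options=dict(initial_simplex=np.array(best[1:])+np.vstack([np.zeros(3),np.eye(3)*[1,1,3]]))); return m.x,-m.fun
E
python3 - <<'E'
from h import *
a=[np.load(f,allow_pickle=True).item()['d'] for f in('w1.npy','w2.npy')]
for n,i,xy,z,rs in(('stand',1,(628,104),22,[55]),('recess',1,(628,104),22,[28.5]),('fine',0,(625,289),44,[30]),('fine',1,(625,289),44,[30])):
    print(n,circ(a[i],xy,z,rs),circ(a[i],xy,z,rs,10,range(z-15,z+16,3)))
p=np.array([627,104,256]);print(to([635,-281,256]))
E
```

```text
stand (array([627.8 , 105.73,  22.  ]), np.float64(118.083984375)) (array([627.6 , 105.36,  19.97]), np.float64(118.37886047363281))
recess (array([627.46, 106.33,  22.  ]), np.float64(72.84001159667969)) (array([629.22, 106.42,  30.97]), np.float64(91.20149993896484))
fine (array([623.45, 289.7 ,  44.  ]), np.float64(85.6058349609375)) (array([623.67, 288.62,  29.75]), np.float64(113.70486450195312))
fine (array([624.9 , 288.63,  44.  ]), np.float64(99.87786102294922)) (array([622.69, 295.44,  29.35]), np.float64(116.08220672607422))
[ 27.93 401.86   0.33]
```

apply_moves([
  {"hand":1,"delta_pos":[20,400,0],"yaw":0},
  {"hand":1,"delta_pos":[20,400,0],"yaw":0},
  {"hand":1,"delta_pos":[20,400,0],"yaw":0},
  {"hand":1,"delta_pos":[20,400,0],"yaw":0},
  {"hand":1,"delta_pos":[20,400,0],"yaw":0},
  {"hand":1,"delta_pos":[20,400,0],"yaw":0},
  {"hand":1,"delta_pos":[20,400,0],"yaw":0},
  {"hand":1,"delta_pos":[20,400,0],"yaw":0},
  {"hand":1,"delta_pos":[20,400,0],"yaw":0},
  {"hand":1,"delta_pos":[20,400,0],"yaw":0},
  {"hand":1,"delta_pos":[20,400,0],"yaw":0},
  {"hand":1,"delta_pos":[20,400,0],"yaw":0},
])

```text
clock: 3.88
position: [627.0, -280.4, 255.6]
ee_rot: [1.0, -0.0, -0.0, -0.0]
contact_force: [-0.5, -0.5, -0.3]
gripper_width: 85.2
grasp_force: 0.0
```

```bash
python3 - <<'E'
from h import *
p,M,s=T();print(p)
d,o=look('wrist',['pan'],'w3.png')
np.save('w3.npy',{'d':d,'o':o},allow_pickle=True)
xy=onz(d,o['pan'][0],10)[:2]
for rs in ([30],[28],[30,28]): print(rs,circ(d,xy,34,rs),circ(d,xy,34,rs,10,range(22,46,3)))
E
```

```text
[ 627.   -280.44  255.62]
pan [181.2 280.7] 0.77 z0 [ 626.71 -279.32]
[30] (array([ 630.99, -278.49,   34.  ]), np.float64(105.08716583251953)) (array([ 630.66, -278.45,   32.29]), np.float64(105.24771881103516))
[28] (array([ 629.57, -277.2 ,   34.  ]), np.float64(108.50362396240234)) (array([ 624.73, -285.22,   20.88]), np.float64(110.02658081054688))
[30, 28] (array([ 629.79, -277.57,   34.  ]), np.float64(204.6983642578125)) (array([ 626.7 , -277.5 ,   25.56]), np.float64(207.87362670898438))
```

View pics/w3.png

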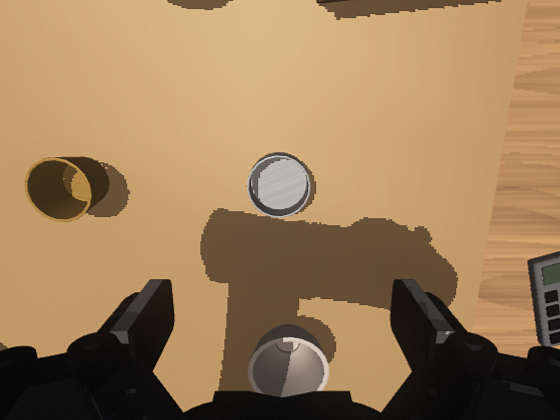

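Wrist view: the pan's rim is centred near (279,184), with bare mat and the arm's shadow around it. The mortar is well clear at (288,370). I'll go lower and measure again.

apply_moves([
  {"hand":1,"delta_pos":[3,-2,40],"yaw":0},
  {"hand":1,"delta_pos":[3,-2,80],"yaw":0},
  {"hand":1,"delta_pos":[3,-2,120],"yaw":0},
  {"hand":1,"delta_pos":[3,-2,125],"yaw":0},
  {"hand":1,"delta_pos":[3,-2,125],"yaw":0},
])

```text
clock: 4.4
position: [628.7, -276.4, 128.8]
ee_rot: [1.0, 0.001, -0.003, -0.001]
contact_force: [0.2, -0.0, 1.5]
gripper_width: 85.2
grasp_force: 0.0
```

```bash
python3 - <<'E'
from h import *
p,M,s=T();print(p)
d,o=look('wrist',['pan'],'w4.png')
a=np.load('w3.npy',allow_pickle=True).item()
if 'pan' in o: print(tri(ray(a['d'],a['o']['pan'][0]),ray(d,o['pan'][0])))
for rs in ([30],[28]): print(rs,circ(d,(630,-278),34,rs,8),circ(d,(630,-278),34,rs,8,range(24,46,3)))
# rim centres from both: pixel of fitted rim
e1=proj(a['d'],circ(a['d'],(630,-278),34,[30],8)[0]);e2=proj(d,circ(d,(630,-278),34,[30],8)[0]);print('rim tri',tri(ray(a['d'],e1),ray(d,e2)))
E
```

```text
[ 628.74 -276.45  128.84]
pan [218.2 281.1] 0.88 z0 [ 626.53 -275.92]
(array([ 626.92, -277.62,    1.2 ]), np.float64(1.701541943151804))
[30] (array([ 631.81, -278.77,   34.  ]), np.float64(80.41917419433594)) (array([ 626.17, -277.73,   25.23]), np.float64(99.87684631347656))
[28] (array([ 629.24, -276.79,   34.  ]), np.float64(92.08612060546875)) (array([ 631.21, -277.65,   39.87]), np.float64(99.86827087402344))
rim tri (array([ 629.77, -278.7 ,   27.93]), np.float64(0.13452223753201106))
```

View pics/w4.png

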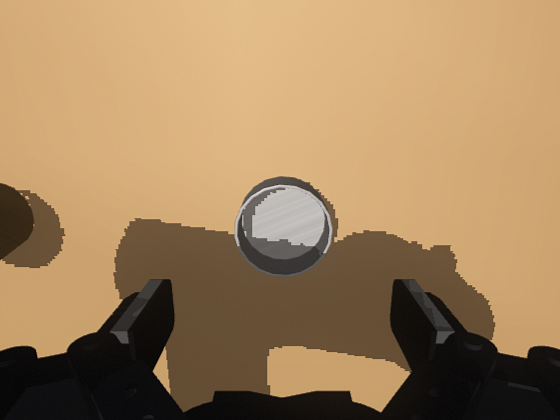

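Wrist view, low: the pan's rim circle is centred near (283,230), and both fingers clear it left and right. The fits agree on about (630,-278). The rim triangulates at roughly 28–34 mm, which matches the stated height.

apply_moves([
  {"hand":1,"delta_pos":[1,1,30],"yaw":0},
  {"hand":1,"delta_pos":[1,1,60],"yaw":0},
  {"hand":1,"delta_pos":[1,1,80],"yaw":0},
  {"hand":1,"delta_pos":[1,1,90],"yaw":0},
  {"hand":1,"delta_pos":[1,1,90],"yaw":0},
  {"hand":1,"delta_pos":[1,1,90],"yaw":0},
])

```text
clock: 5.0
position: [632.5, -279.9, 43.8]
ee_rot: [1.0, 0.001, 0.002, 0.001]
contact_force: [0.8, -0.2, 1.4]
gripper_width: 85.6
grasp_force: 0.0
```

apply_moves([
  {"hand":1,"delta_pos":[-1,-1,5],"yaw":0},
  {"hand":1,"delta_pos":[-2,-1,9],"yaw":0},
  {"hand":1,"delta_pos":[-2,-1,9],"yaw":0},
  {"hand":1,"delta_pos":[-2,-1,9],"yaw":0},
])

```text
clock: 5.33
position: [628.8, -278.6, 32.9]
ee_rot: [1.0, 0.0, 0.0, 0.0]
contact_force: [0.2, -0.8, -0.7]
gripper_width: 85.6
grasp_force: 0.0
```

```bash
python3 - <<'E'
from h import *
for i in range(3):
    img('wrist','w5.png'); p,M,s=T(); print(p,s['gripper_width'],s['joint_vel'])
E
```

```text
[ 628.97 -278.65   32.85] 85.53029996725361 [-0.  0.  0.  0.  0. -0.]
[ 629.02 -278.66   32.82] 85.4772378088472 [-0.  0.  0. -0. -0.  0.]
[ 629.01 -278.65   32.74] 85.57690131138507 [ 0.  0. -0. -0. -0.  0.]
```

View pics/w5.png

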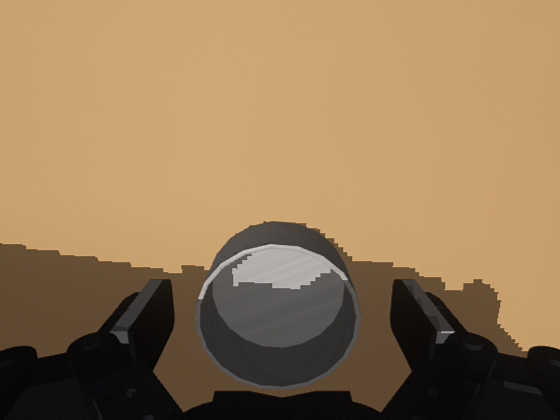

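Wrist view at grasp height: the rim is centred at about (278,316), midway between the pads at columns 165 and 395. Closing now.

apply_moves([
  {"hand":-1,"delta_pos":[0,0,0],"yaw":0},
  {"hand":-1,"delta_pos":[0,0,0],"yaw":0},
  {"hand":-1,"delta_pos":[0,0,0],"yaw":0},
  {"hand":-1,"delta_pos":[0,0,0],"yaw":0},
  {"hand":-1,"delta_pos":[0,0,0],"yaw":0},
  {"hand":-1,"delta_pos":[0,0,0],"yaw":0},
  {"hand":-1,"delta_pos":[0,0,0],"yaw":0},
  {"hand":-1,"delta_pos":[0,0,0],"yaw":0},
])

```text
clock: 6.15
position: [629.4, -278.6, 33.0]
ee_rot: [1.0, 0.0, 0.001, 0.0]
contact_force: [0.2, 0.5, 5.4]
gripper_width: 57.8
grasp_force: 64.5
```

apply_moves([
  {"hand":-1,"delta_pos":[0,0,-10],"yaw":0},
  {"hand":-1,"delta_pos":[0,0,-30],"yaw":0},
  {"hand":-1,"delta_pos":[0,0,-60],"yaw":0},
  {"hand":-1,"delta_pos":[0,0,-90],"yaw":0},
  {"hand":-1,"delta_pos":[0,0,-110],"yaw":0},
  {"hand":-1,"delta_pos":[0,0,-120],"yaw":0},
  {"hand":-1,"delta_pos":[0,-35,-120],"yaw":0},
  {"hand":-1,"delta_pos":[-1,-70,-120],"yaw":0},
  {"hand":-1,"delta_pos":[-1,-110,-120],"yaw":0},
  {"hand":-1,"delta_pos":[-1,-140,-120],"yaw":0},
  {"hand":-1,"delta_pos":[-1,-160,-120],"yaw":0},
  {"hand":-1,"delta_pos":[-1,-165,-120],"yaw":0},
])

```text
clock: 7.15
position: [626.6, -110.3, 150.9]
ee_rot: [1.0, 0.002, -0.002, -0.0]
contact_force: [-0.2, -0.6, -1.1]
gripper_width: 57.7
grasp_force: 64.4
```

```bash
python3 - <<'E'
from h import *
d=img('wrist','w6.png');p,M,s=T();print(p,s['gripper_width'],s['contact_force'])
E
```

```text
[ 626.84 -110.97  151.11] 57.259686859898 [-0.28 -0.07 -1.24]
```

View pics/w6.png

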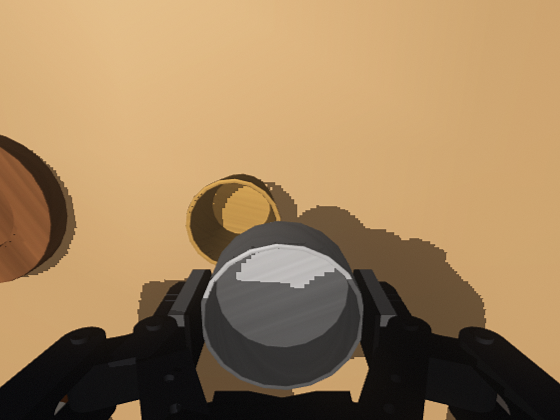

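The pan hangs level in the grip, with its rim centred near (282,316). I'll measure its offset from the TCP.

```bash
python3 - <<'E'
from h import *
d=img('wrist');p,M,s=T()
x,f=circ(d,p[:2],p[2]+1,[30],6); print('pan-tcp',x-p,f, circ(d,p[:2],p[2]+1,[28],6)[0]-p)
print(onz(d,(316,282),p[2]+1)-p)
E
```

```text
pan-tcp [-1.08  1.94  1.  ] 69.70333099365234 [-0.09  0.74  1.  ]
[1.33 1.34 1.  ]
```

apply_moves([
  {"hand":-1,"delta_pos":[0,-35,0],"yaw":0},
  {"hand":-1,"delta_pos":[0,-75,0],"yaw":0},
  {"hand":-1,"delta_pos":[0,-115,0],"yaw":0},
  {"hand":-1,"delta_pos":[0,-150,0],"yaw":0},
  {"hand":-1,"delta_pos":[0,-180,0],"yaw":0},
  {"hand":-1,"delta_pos":[0,-205,0],"yaw":0},
  {"hand":-1,"delta_pos":[0,-215,0],"yaw":0},
  {"hand":-1,"delta_pos":[0,-217,0],"yaw":0},
  {"hand":-1,"delta_pos":[0,-217,0],"yaw":0},
])

```text
clock: 8.0
position: [627.6, 102.6, 151.7]
ee_rot: [1.0, -0.0, -0.001, 0.0]
contact_force: [0.5, -1.1, -1.0]
gripper_width: 58.0
grasp_force: 64.6
```

apply_moves([
  {"hand":-1,"delta_pos":[0,-2,20],"yaw":0},
  {"hand":-1,"delta_pos":[0,-2,40],"yaw":0},
  {"hand":-1,"delta_pos":[0,-2,60],"yaw":0},
  {"hand":-1,"delta_pos":[0,-2,77],"yaw":0},
  {"hand":-1,"delta_pos":[0,-2,77],"yaw":0},
  {"hand":-1,"delta_pos":[0,-2,77],"yaw":0},
])

```text
clock: 8.5
position: [627.4, 103.3, 74.5]
ee_rot: [1.0, -0.001, -0.001, 0.001]
contact_force: [-0.7, -1.7, -1.2]
gripper_width: 57.6
grasp_force: 64.5
```

```bash
python3 - <<'E'
from h import *
d=img('wrist','w7.png');d=img('wrist','w7.png');p,M,s=T();print(p)
print('stand',circ(d,(628,105),22,[55],8)[0])
E
```

```text
[628.72 104.51  76.56]
stand [626.97 105.77  22.  ]
```

View pics/w7.png

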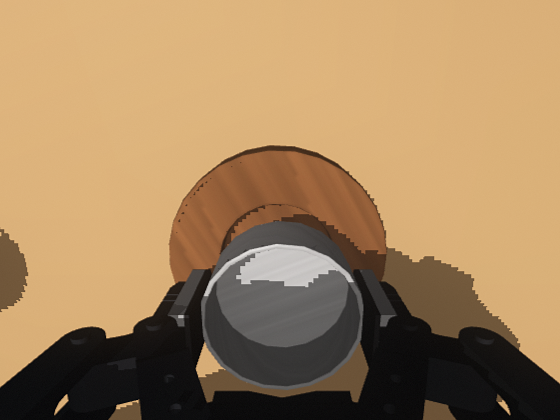

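The pan is centred over the recess: the stand disc spans columns 168–386 (mid 277) and the pan's rim is at 282. Lowering gently.

apply_moves([
  {"hand":-1,"delta_pos":[-1,0,5],"yaw":0},
  {"hand":-1,"delta_pos":[-1,0,10],"yaw":0},
  {"hand":-1,"delta_pos":[-1,0,15],"yaw":0},
  {"hand":-1,"delta_pos":[-1,0,18],"yaw":0},
  {"hand":-1,"delta_pos":[-1,0,20],"yaw":0},
  {"hand":-1,"delta_pos":[-1,0,22],"yaw":0},
  {"hand":-1,"delta_pos":[-1,0,24],"yaw":0},
  {"hand":-1,"delta_pos":[-1,0,25],"yaw":0},
  {"hand":-1,"delta_pos":[-1,0,26],"yaw":0},
  {"hand":-1,"delta_pos":[-1,0,26],"yaw":0},
  {"hand":-1,"delta_pos":[-1,0,26],"yaw":0},
])

```text
clock: 9.52
position: [626.9, 105.5, 49.5]
ee_rot: [1.0, 0.0, 0.0, -0.0]
contact_force: [0.6, 0.0, -1.0]
gripper_width: 57.1
grasp_force: 64.6
```

apply_moves([
  {"hand":-1,"delta_pos":[0,0,0.5],"yaw":0},
  {"hand":-1,"delta_pos":[0,0,1],"yaw":0},
  {"hand":-1,"delta_pos":[0,0,1.5],"yaw":0},
  {"hand":-1,"delta_pos":[0,0,2],"yaw":0},
  {"hand":-1,"delta_pos":[0,0,2],"yaw":0},
])

```text
clock: 9.93
position: [627.4, 105.7, 48.0]
ee_rot: [1.0, 0.0, 0.001, -0.0]
contact_force: [1.5, 1.2, 1.8]
gripper_width: 57.8
grasp_force: 64.9
```

apply_moves([
  {"hand":-1,"delta_pos":[0,0,0.5],"yaw":0},
  {"hand":-1,"delta_pos":[0,0,1],"yaw":0},
  {"hand":-1,"delta_pos":[0,0,1],"yaw":0},
  {"hand":-1,"delta_pos":[0,0,1],"yaw":0},
])

```text
clock: 10.27
position: [627.4, 105.7, 47.9]
ee_rot: [1.0, 0.0, 0.001, -0.0]
contact_force: [-1.2, -0.2, 7.4]
gripper_width: 57.6
grasp_force: 65.4
```

apply_moves([
  {"hand":0.6,"delta_pos":[0,0,0],"yaw":0},
  {"hand":0.6,"delta_pos":[0,0,0],"yaw":0},
  {"hand":1,"delta_pos":[0,0,0],"yaw":0},
  {"hand":1,"delta_pos":[0,0,0],"yaw":0},
  {"hand":1,"delta_pos":[0,0,-10],"yaw":0},
  {"hand":1,"delta_pos":[0,0,-40],"yaw":0},
  {"hand":1,"delta_pos":[0,0,-70],"yaw":0},
  {"hand":1,"delta_pos":[0,0,-100],"yaw":0},
  {"hand":1,"delta_pos":[0,0,-100],"yaw":0},
  {"hand":1,"delta_pos":[0,0,-100],"yaw":0},
])

```text
clock: 11.1
position: [627.8, 105.9, 149.4]
ee_rot: [1.0, 0.0, 0.003, -0.001]
contact_force: [-0.3, 0.4, 0.1]
gripper_width: 85.3
grasp_force: 0.0
```

```bash
python3 - <<'E'
from h import *
img('wrist');d=img('wrist','w8.png');p,M,s=T();print(p)
for r in(30,28): print('pan rim',r,circ(d,(627,105.5),49,[r],8))
print('stand',circ(d,(627,105.5),22,[55],8))
print(nets.pinpoint('wrist','pan')[:1])
E
```

```text
[626.04 105.29 146.01]
pan rim 30 (array([626.75, 105.59,  49.  ]), np.float64(104.75592803955078))
pan rim 28 (array([626.75, 104.5 ,  49.  ]), np.float64(94.67172241210938))
stand (array([628.54, 105.79,  22.  ]), np.float64(108.84104919433594))
[{'location': [215.2, 280.1], 'score': 0.68}]
```

View pics/w8.png

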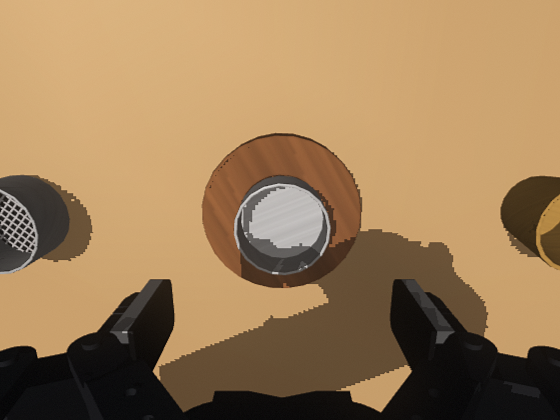

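Wrist view: the pan sits in the stand, with its rim centred near (283,229) inside the disc centred near (282,211), as perspective predicts. Next is the fine sieve.

apply_moves([
  {"hand":1,"delta_pos":[-1,-40,-10],"yaw":0},
  {"hand":1,"delta_pos":[-1,-80,-10],"yaw":0},
  {"hand":1,"delta_pos":[-1,-120,-10],"yaw":0},
  {"hand":1,"delta_pos":[-1,-155,-10],"yaw":0},
  {"hand":1,"delta_pos":[-1,-175,-10],"yaw":0},
  {"hand":1,"delta_pos":[-1,-184,-10],"yaw":0},
  {"hand":1,"delta_pos":[-1,-184,-10],"yaw":0},
])

```text
clock: 11.83
position: [625.0, 290.8, 154.7]
ee_rot: [1.0, 0.001, -0.001, 0.001]
contact_force: [0.0, 0.4, 0.6]
gripper_width: 85.4
grasp_force: 0.0
```

```bash
python3 - <<'E'
from h import *
img('wrist');img('wrist');d,o=look('wrist',['fine_sieve'],'w9.png');p,M,s=T();print(p)
a=np.load('w2.npy',allow_pickle=True).item()
print(tri(ray(a['d'],a['o']['fine_sieve'][0]),ray(d,o['fine_sieve'][0])))
for r in(30,28): print(r,circ(d,(625,289),44,[r],8),circ(d,(625,289),44,[r],8,range(32,56,3)))
e1=proj(a['d'],circ(a['d'],(625,289),44,[30],8)[0]);e2=proj(d,circ(d,(625,289),44,[30],8)[0]);print('rim tri',tri(ray(a['d'],e1),ray(d,e2)))
E
```

```text
fine_sieve [207.3 282.3] 0.74 z0 [624.3  287.59]
[625.68 287.57 156.04]
(array([626.  , 287.56,   5.69]), np.float64(0.15767342047266056))
30 (array([624.56, 290.03,  44.  ]), np.float64(75.14254760742188)) (array([621.25, 288.98,  32.  ]), np.float64(100.31614685058594))
28 (array([624.26, 290.47,  44.  ]), np.float64(104.47339630126953)) (array([623.52, 290.27,  41.48]), np.float64(106.53873443603516))
rim tri (array([624.19, 289.95,  41.75]), np.float64(0.349736137297684))
```

apply_moves([
  {"hand":1,"delta_pos":[-1,-2,35],"yaw":0},
  {"hand":1,"delta_pos":[-1,-2,70],"yaw":0},
  {"hand":1,"delta_pos":[-1,-2,90],"yaw":0},
  {"hand":1,"delta_pos":[-1,-2,105],"yaw":0},
  {"hand":1,"delta_pos":[-1,-2,112],"yaw":0},
  {"hand":1,"delta_pos":[-1,-2,118],"yaw":0},
  {"hand":1,"delta_pos":[-1,-2,118],"yaw":0},
  {"hand":1,"delta_pos":[-1,-2,118],"yaw":0},
  {"hand":1,"delta_pos":[-1,-2,118],"yaw":0},
])

```text
clock: 12.78
position: [625.5, 291.7, 39.9]
ee_rot: [1.0, 0.0, 0.001, -0.001]
contact_force: [0.1, -0.3, -0.1]
gripper_width: 85.4
grasp_force: 0.0
```

```bash
python3 - <<'E'
from h import *
img('wrist');d=img('wrist','w10.png');p,M,s=T();print(p)
for r in(30,28): print(r,circ(d,(624.5,289),44,[r],8))
E
```

```text
[625.27 291.82  39.72]
30 (array([624.55, 289.8 ,  44.  ]), np.float64(71.91917419433594))
28 (array([624.12, 290.45,  44.  ]), np.float64(87.99728393554688))
```

View pics/w10.png

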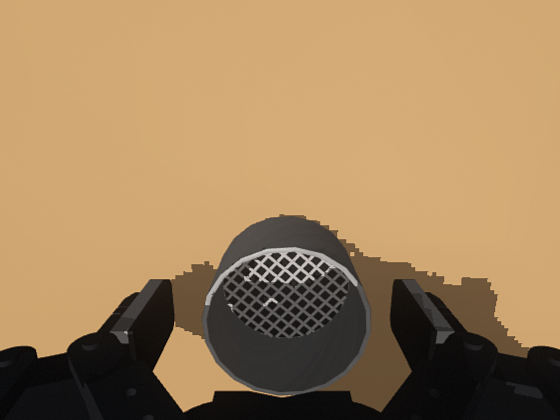

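The rim is centred near (287,320), about 2–3 mm right of mid-pad. I'll correct and close.

apply_moves([
  {"hand":1,"delta_pos":[-1,2,1],"yaw":0},
  {"hand":1,"delta_pos":[-1,2,1],"yaw":0},
  {"hand":-1,"delta_pos":[-1,2,1],"yaw":0},
  {"hand":-1,"delta_pos":[-1,2,1],"yaw":0},
  {"hand":-1,"delta_pos":[-1,2,1],"yaw":0},
  {"hand":-1,"delta_pos":[-1,2,1],"yaw":0},
  {"hand":-1,"delta_pos":[-1,2,1],"yaw":0},
  {"hand":-1,"delta_pos":[-1,2,1],"yaw":0},
  {"hand":-1,"delta_pos":[-1,2,1],"yaw":0},
  {"hand":-1,"delta_pos":[-1,2,1],"yaw":0},
  {"hand":-1,"delta_pos":[-1,2,1],"yaw":0},
])

```text
clock: 13.8
position: [624.1, 289.8, 38.1]
ee_rot: [1.0, 0.0, 0.001, -0.0]
contact_force: [-1.2, 0.8, 6.5]
gripper_width: 59.1
grasp_force: 64.8
```

apply_moves([
  {"hand":-1,"delta_pos":[0,0,-10],"yaw":0},
  {"hand":-1,"delta_pos":[0,0,-35],"yaw":0},
  {"hand":-1,"delta_pos":[0,0,-65],"yaw":0},
  {"hand":-1,"delta_pos":[1,15,-90],"yaw":0},
  {"hand":-1,"delta_pos":[2,45,-100],"yaw":0},
  {"hand":-1,"delta_pos":[3,80,-100],"yaw":0},
  {"hand":-1,"delta_pos":[3,115,-100],"yaw":0},
  {"hand":-1,"delta_pos":[3,145,-100],"yaw":0},
  {"hand":-1,"delta_pos":[3,170,-100],"yaw":0},
  {"hand":-1,"delta_pos":[3,182,-100],"yaw":0},
  {"hand":-1,"delta_pos":[3,184,-100],"yaw":0},
  {"hand":-1,"delta_pos":[3,184,-100],"yaw":0},
])

```text
clock: 14.8
position: [626.5, 104.9, 137.0]
ee_rot: [1.0, -0.001, -0.0, 0.0]
contact_force: [1.4, 0.2, -0.7]
gripper_width: 59.2
grasp_force: 64.6
```

```bash
python3 - <<'E'
from h import *
img('wrist');img('wrist');d=img('wrist','w11.png');p,M,s=T();print(p,s['contact_force'],s['gripper_width'])
for r in(30,28): print('sieve-tcp',r,circ(d,p[:2],p[2]+5.9,[r],6)[0]-p)
print('stand',circ(d,(627,105.5),22,[55],8))
E
```

```text
[626.73 106.7  137.12] [ 0.4   0.84 -0.29] 58.79161964958706
sieve-tcp 30 [ 0.87 -0.34  5.9 ]
sieve-tcp 28 [ 1.26 -0.32  5.9 ]
stand (array([628.36, 105.94,  22.  ]), np.float64(103.92096710205078))
```

apply_moves([
  {"hand":-1,"delta_pos":[-0.5,1,20],"yaw":0},
  {"hand":-1,"delta_pos":[-0.5,1,35],"yaw":0},
  {"hand":-1,"delta_pos":[-0.5,1,42],"yaw":0},
  {"hand":-1,"delta_pos":[-0.5,1,45],"yaw":0},
  {"hand":-1,"delta_pos":[-0.5,1,47],"yaw":0},
  {"hand":-1,"delta_pos":[-0.5,1,49],"yaw":0},
  {"hand":-1,"delta_pos":[-0.5,1,51],"yaw":0},
  {"hand":-1,"delta_pos":[-0.5,1,53],"yaw":0},
  {"hand":-1,"delta_pos":[-0.5,1,54],"yaw":0},
  {"hand":-1,"delta_pos":[-0.5,1,55],"yaw":0},
  {"hand":-1,"delta_pos":[-0.5,1,55],"yaw":0},
  {"hand":-1,"delta_pos":[-0.5,1,55],"yaw":0},
])

```text
clock: 15.95
position: [626.3, 104.4, 82.4]
ee_rot: [1.0, 0.0, 0.0, -0.0]
contact_force: [-0.6, -0.2, -0.9]
gripper_width: 59.2
grasp_force: 64.6
```

apply_moves([
  {"hand":-1,"delta_pos":[0,0,0.5],"yaw":0},
  {"hand":-1,"delta_pos":[0,0,1],"yaw":0},
  {"hand":-1,"delta_pos":[0,0,1.5],"yaw":0},
  {"hand":-1,"delta_pos":[0,0,2],"yaw":0},
  {"hand":-1,"delta_pos":[0,0,2.5],"yaw":0},
  {"hand":-1,"delta_pos":[0,0,3],"yaw":0},
  {"hand":-1,"delta_pos":[0,0,3],"yaw":0},
])

```text
clock: 16.53
position: [626.4, 104.7, 80.1]
ee_rot: [1.0, 0.0, 0.0, -0.0]
contact_force: [-2.6, 0.6, 4.6]
gripper_width: 59.0
grasp_force: 65.1
```

apply_moves([
  {"hand":0.6,"delta_pos":[0,0,0],"yaw":0},
  {"hand":0.6,"delta_pos":[0,0,0],"yaw":0},
  {"hand":1,"delta_pos":[0,0,0],"yaw":0},
  {"hand":1,"delta_pos":[0,0,0],"yaw":0},
  {"hand":1,"delta_pos":[0,0,-10],"yaw":0},
  {"hand":1,"delta_pos":[0,0,-40],"yaw":0},
  {"hand":1,"delta_pos":[0,0,-70],"yaw":0},
  {"hand":1,"delta_pos":[0,0,-100],"yaw":0},
  {"hand":1,"delta_pos":[0,0,-110],"yaw":0},
  {"hand":1,"delta_pos":[0,0,-110],"yaw":0},
])

```text
clock: 17.37
position: [628.1, 105.0, 194.0]
ee_rot: [1.0, 0.0, 0.004, -0.001]
contact_force: [-0.4, -0.3, 0.2]
gripper_width: 85.3
grasp_force: 0.0
```

```bash
python3 - <<'E'
from h import *
img('wrist');d=img('wrist','w12.png');p,M,s=T();print(p)
for r in(30,28): print('fine rim',r,circ(d,(627,105.5),86,[r],8),circ(d,(627,105.5),86,[r],6,range(74,98,3)))
E
```

```text
[625.73 104.43 189.2 ]
fine rim 30 (array([627.34, 104.66,  86.  ]), np.float64(107.0083999633789)) (array([625.01, 105.78,  76.81]), np.float64(110.39620208740234))
fine rim 28 (array([626.87, 105.03,  86.  ]), np.float64(109.88451385498047)) (array([625.95, 104.97,  83.08]), np.float64(112.8587875366211))
```

apply_moves([
  {"hand":1,"delta_pos":[-187,-184,0],"yaw":0},
  {"hand":1,"delta_pos":[-187,-184,0],"yaw":0},
  {"hand":1,"delta_pos":[-187,-184,0],"yaw":0},
  {"hand":1,"delta_pos":[-187,-184,0],"yaw":0},
  {"hand":1,"delta_pos":[-187,-184,0],"yaw":0},
  {"hand":1,"delta_pos":[-187,-184,0],"yaw":0},
  {"hand":1,"delta_pos":[-187,-184,0],"yaw":0},
  {"hand":1,"delta_pos":[-187,-184,0],"yaw":0},
  {"hand":1,"delta_pos":[-187,-184,0],"yaw":0},
  {"hand":1,"delta_pos":[-187,-184,0],"yaw":0},
  {"hand":1,"delta_pos":[-187,-184,0],"yaw":0},
])

```text
clock: 18.38
position: [439.8, 287.4, 188.6]
ee_rot: [1.0, -0.001, -0.0, 0.001]
contact_force: [0.4, -0.0, -0.3]
gripper_width: 85.5
grasp_force: 0.0
```

```bash
python3 - <<'E'
from h import *
img('wrist');img('wrist');d,o=look('wrist',['coarse_sieve'],'w13.png');p,M,s=T();print(p)
np.save('w13.npy',{'d':d,'o':o},allow_pickle=True)
for r in(30,28): print(r,circ(d,(440,289),58,[r],12),circ(d,(440,289),58,[r],12,range(46,70,3)))
E
```

```text
coarse_sieve [190.1 285.5] 0.62 z0 [445.1  284.04]
[439.76 287.66 189.09]
30 (array([447.34, 281.05,  58.  ]), np.float64(88.29764556884766)) (array([443.35, 279.84,  46.57]), np.float64(108.60459899902344))
28 (array([447.16, 281.68,  58.  ]), np.float64(106.7568588256836)) (array([446.36, 281.29,  54.22]), np.float64(111.33439636230469))
```

apply_moves([
  {"hand":1,"delta_pos":[7,6,30],"yaw":0},
  {"hand":1,"delta_pos":[7,6,60],"yaw":0},
  {"hand":1,"delta_pos":[7,6,78],"yaw":0},
  {"hand":1,"delta_pos":[7,6,78],"yaw":0},
  {"hand":1,"delta_pos":[7,6,78],"yaw":0},
])

```text
clock: 19.0
position: [446.4, 281.9, 110.9]
ee_rot: [1.0, -0.0, -0.0, 0.001]
contact_force: [0.4, -0.6, 1.0]
gripper_width: 85.5
grasp_force: 0.0
```

```bash
python3 - <<'E'
from h import *
img('wrist');img('wrist');d,o=look('wrist',['coarse_sieve'],'w14.png');p,M,s=T();print(p)
a=np.load('w13.npy',allow_pickle=True).item()
if o: print(tri(ray(a['d'],a['o']['coarse_sieve'][0]),ray(d,o['coarse_sieve'][0])))
for r in(30,28):
    c=circ(d,(446.5,282),58,[r],8);print(r,c)
    e1=proj(a['d'],circ(a['d'],(446.5,282),58,[r],8)[0]);print('rim tri',tri(ray(a['d'],e1),ray(d,proj(d,c[0]))))
E
```

```text
coarse_sieve [225.3 283.9] 0.84 z0 [446.02 281.8 ]
[446.98 283.21 112.98]
(array([442.65, 282.84, -10.77]), np.float64(1.0877702106611047))
30 (array([447.35, 281.41,  58.  ]), np.float64(86.95771789550781))
rim tri (array([447.43, 281.23,  58.26]), np.float64(0.17911872337407225))
28 (array([446.5 , 281.87,  58.  ]), np.float64(103.10275268554688))
rim tri (array([451.5 , 282.03,  69.74]), np.float64(0.09667927256975686))
```

apply_moves([
  {"hand":1,"delta_pos":[0,1.5,25],"yaw":0},
  {"hand":1,"delta_pos":[0,1.5,45],"yaw":0},
  {"hand":1,"delta_pos":[0,1.5,57],"yaw":0},
  {"hand":1,"delta_pos":[0,1.5,62],"yaw":0},
  {"hand":1,"delta_pos":[0,1.5,62],"yaw":0},
  {"hand":1,"delta_pos":[0,1.5,62],"yaw":0},
  {"hand":1,"delta_pos":[0,1.5,62],"yaw":0},
])

```text
clock: 19.78
position: [446.9, 281.7, 50.6]
ee_rot: [1.0, 0.0, 0.001, -0.001]
contact_force: [-0.1, -0.1, -0.4]
gripper_width: 85.6
grasp_force: 0.0
```

```bash
python3 - <<'E'
from h import *
img('wrist');d=img('wrist','w15.png');p,M,s=T();print(p)
for r in(30,28): print(r,circ(d,(447,281.5),58,[r],8))
E
```

```text
[446.69 281.53  50.46]
30 (array([447.11, 280.92,  58.  ]), np.float64(66.26356506347656))
28 (array([447.15, 281.74,  58.  ]), np.float64(86.75236511230469))
```

apply_moves([
  {"hand":-1,"delta_pos":[0,0,0],"yaw":0},
  {"hand":-1,"delta_pos":[0,0,0],"yaw":0},
  {"hand":-1,"delta_pos":[0,0,0],"yaw":0},
  {"hand":-1,"delta_pos":[0,0,0],"yaw":0},
  {"hand":-1,"delta_pos":[0,0,0],"yaw":0},
  {"hand":-1,"delta_pos":[0,0,0],"yaw":0},
  {"hand":-1,"delta_pos":[0,0,0],"yaw":0},
  {"hand":-1,"delta_pos":[0,0,0],"yaw":0},
  {"hand":-1,"delta_pos":[0,0,0],"yaw":0},
])

```text
clock: 20.63
position: [446.5, 281.3, 50.4]
ee_rot: [1.0, 0.0, 0.001, -0.0]
contact_force: [-1.3, 0.9, 5.2]
gripper_width: 59.4
grasp_force: 63.7
```

apply_moves([
  {"hand":-1,"delta_pos":[0,0,-10],"yaw":0},
  {"hand":-1,"delta_pos":[0,0,-35],"yaw":0},
  {"hand":-1,"delta_pos":[0,0,-70],"yaw":0},
  {"hand":-1,"delta_pos":[10,10,-105],"yaw":0},
  {"hand":-1,"delta_pos":[30,30,-130],"yaw":0},
  {"hand":-1,"delta_pos":[55,55,-135],"yaw":0},
  {"hand":-1,"delta_pos":[82,81,-135],"yaw":0},
  {"hand":-1,"delta_pos":[110,108,-135],"yaw":0},
  {"hand":-1,"delta_pos":[138,135,-135],"yaw":0},
  {"hand":-1,"delta_pos":[162,158,-135],"yaw":0},
  {"hand":-1,"delta_pos":[176,172,-135],"yaw":0},
  {"hand":-1,"delta_pos":[180,176,-135],"yaw":0},
])

```text
clock: 21.63
position: [627.7, 102.1, 183.8]
ee_rot: [1.0, -0.002, -0.0, 0.0]
contact_force: [-0.1, 0.7, -1.7]
gripper_width: 58.9
grasp_force: 65.2
```

```bash
python3 - <<'E'
from h import *
for i in range(3): d=img('wrist','w16.png')
p,M,s=T();print(p,s['contact_force'],s['gripper_width'])
for r in(30,28): print('sieve-tcp',r,circ(d,p[:2],p[2]+7.6,[r],6)[0]-p)
E
```

```text
[625.49 104.75 183.87] [-0.09 -0.51 -1.51] 58.9119983582341
sieve-tcp 30 [ 1.55 -0.76  7.6 ]
sieve-tcp 28 [ 1.54 -1.    7.6 ]
```

apply_moves([
  {"hand":-1,"delta_pos":[0,-0.5,20],"yaw":0},
  {"hand":-1,"delta_pos":[0,-0.5,33],"yaw":0},
  {"hand":-1,"delta_pos":[0,-0.5,40],"yaw":0},
  {"hand":-1,"delta_pos":[0,-0.5,43],"yaw":0},
  {"hand":-1,"delta_pos":[0,-0.5,45],"yaw":0},
  {"hand":-1,"delta_pos":[0,-0.5,47],"yaw":0},
  {"hand":-1,"delta_pos":[0,-0.5,49],"yaw":0},
  {"hand":-1,"delta_pos":[0,-0.5,50],"yaw":0},
  {"hand":-1,"delta_pos":[0,-0.5,51],"yaw":0},
  {"hand":-1,"delta_pos":[0,-0.5,52],"yaw":0},
  {"hand":-1,"delta_pos":[0,-0.5,52],"yaw":0},
  {"hand":-1,"delta_pos":[0,-0.5,52],"yaw":0},
])

```text
clock: 22.78
position: [626.3, 105.4, 132.4]
ee_rot: [1.0, 0.0, 0.0, -0.0]
contact_force: [-0.0, -0.2, -2.0]
gripper_width: 59.3
grasp_force: 65.2
```

apply_moves([
  {"hand":-1,"delta_pos":[0,0,0.5],"yaw":0},
  {"hand":-1,"delta_pos":[0,0,1],"yaw":0},
  {"hand":-1,"delta_pos":[0,0,1.5],"yaw":0},
  {"hand":-1,"delta_pos":[0,0,2],"yaw":0},
  {"hand":-1,"delta_pos":[0,0,2.5],"yaw":0},
  {"hand":-1,"delta_pos":[0,0,3],"yaw":0},
  {"hand":-1,"delta_pos":[0,0,3.5],"yaw":0},
  {"hand":-1,"delta_pos":[0,0,3.5],"yaw":0},
])

```text
clock: 23.45
position: [626.3, 105.5, 129.4]
ee_rot: [1.0, 0.0, 0.0, 0.0]
contact_force: [-1.0, -0.1, 1.8]
gripper_width: 59.4
grasp_force: 65.5
```

apply_moves([
  {"hand":-1,"delta_pos":[0,0,0.5],"yaw":0},
  {"hand":-1,"delta_pos":[0,0,0.5],"yaw":0},
  {"hand":0.6,"delta_pos":[0,0,0.5],"yaw":0},
  {"hand":0.6,"delta_pos":[0,0,0],"yaw":0},
  {"hand":1,"delta_pos":[0,0,0],"yaw":0},
  {"hand":1,"delta_pos":[0,0,0],"yaw":0},
  {"hand":1,"delta_pos":[0,0,-10],"yaw":0},
  {"hand":1,"delta_pos":[0,0,-40],"yaw":0},
  {"hand":1,"delta_pos":[0,0,-70],"yaw":0},
  {"hand":1,"delta_pos":[0,0,-100],"yaw":0},
  {"hand":1,"delta_pos":[0,0,-110],"yaw":0},
  {"hand":1,"delta_pos":[0,0,-110],"yaw":0},
])

```text
clock: 24.45
position: [627.9, 105.9, 243.5]
ee_rot: [1.0, 0.0, 0.004, -0.001]
contact_force: [-0.3, 0.2, -0.6]
gripper_width: 85.2
grasp_force: 0.0
```

```bash
python3 - <<'E'
from h import *
img('wrist');d=img('wrist','w17.png');p,M,s=T();print(p)
for r in(30,28): print('coarse rim',r,circ(d,(627,105.5),137,[r],8),circ(d,(627,105.5),137,[r],6,range(125,149,3)))
E
```

```text
[625.76 105.49 238.63]
coarse rim 30 (array([627.61, 105.38, 137.  ]), np.float64(103.14124298095703)) (array([623.03, 104.35, 124.96]), np.float64(115.91267395019531))
coarse rim 28 (array([627.15, 105.67, 137.  ]), np.float64(113.5767822265625)) (array([628.03, 104.42, 140.25]), np.float64(115.8803939819336))
```

View pics/w17.png

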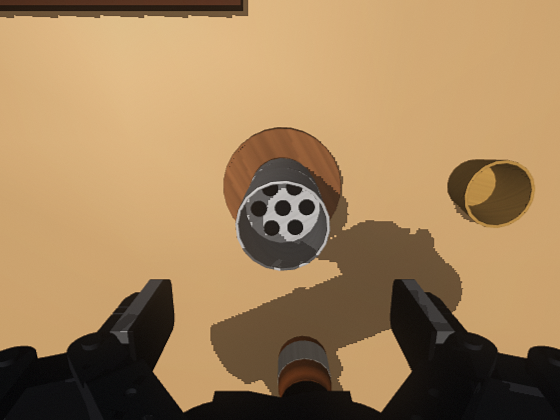

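Wrist view: the coarse sieve is level on the stack, with its rim centred near (283,225). The jar and cup are undisturbed. Now the lid.

apply_moves([
  {"hand":1,"delta_pos":[-194,203,0],"yaw":0},
  {"hand":1,"delta_pos":[-194,203,0],"yaw":0},
  {"hand":1,"delta_pos":[-194,203,0],"yaw":0},
  {"hand":1,"delta_pos":[-194,203,0],"yaw":0},
  {"hand":1,"delta_pos":[-194,203,0],"yaw":0},
  {"hand":1,"delta_pos":[-194,203,0],"yaw":0},
  {"hand":1,"delta_pos":[-194,203,40],"yaw":0},
  {"hand":1,"delta_pos":[-194,203,60],"yaw":0},
  {"hand":1,"delta_pos":[-194,203,60],"yaw":0},
  {"hand":1,"delta_pos":[-194,203,60],"yaw":0},
])

```text
clock: 25.38
position: [431.1, -98.0, 177.4]
ee_rot: [1.0, -0.0, -0.002, 0.001]
contact_force: [0.4, 0.2, 1.6]
gripper_width: 85.1
grasp_force: 0.0
```

```bash
python3 - <<'E'
from h import *
for i in range(2): img('wrist')
d,o=look('wrist',['lid'],'w18.png');p,M,s=T();print(p)
np.save('w18.npy',{'d':d,'o':o},allow_pickle=True)
xy=onz(d,o['lid'][0],0)[:2]
print('disc',circ(d,xy,12,[30],12),circ(d,xy,12,[30],12,range(0,25,3)))
print('knob',circ(d,xy,40,[9],10))
E
```

```text
lid [209.1 275.8] 0.64 z0 [425.18 -92.45]
[433.93 -96.93 179.93]
disc (array([427.68, -95.23,  12.  ]), np.float64(60.996334075927734)) (array([423.88, -93.53,   0.67]), np.float64(71.02854919433594))
knob (array([427.2 , -93.26,  40.  ]), np.float64(94.03313446044922))
```

View pics/w18.png

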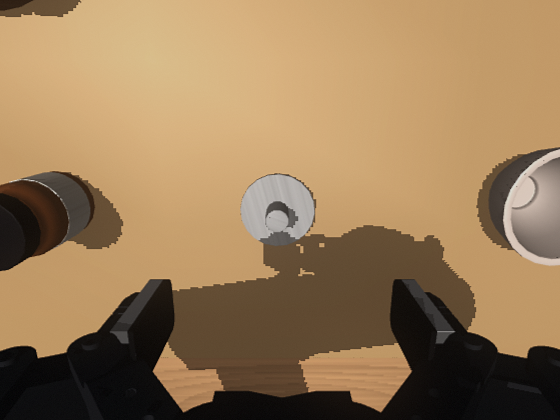

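Wrist view: the lid disc is centred near (278,209) with the knob's top at (277,219), standing upright. The jar and mortar are well clear at the sides.

apply_moves([
  {"hand":1,"delta_pos":[-6,-3,30],"yaw":0},
  {"hand":1,"delta_pos":[-6,-3,60],"yaw":0},
  {"hand":1,"delta_pos":[-6,-3,75],"yaw":0},
  {"hand":1,"delta_pos":[-6,-3,75],"yaw":0},
  {"hand":1,"delta_pos":[-6,-3,75],"yaw":0},
  {"hand":1,"delta_pos":[-6,-3,75],"yaw":0},
])

```text
clock: 26.08
position: [427.9, -94.2, 105.2]
ee_rot: [1.0, 0.001, 0.002, -0.0]
contact_force: [0.3, 0.5, -0.1]
gripper_width: 85.4
grasp_force: 0.0
```

```bash
python3 - <<'E'
from h import *
for i in range(2): img('wrist')
d,o=look('wrist',['lid'],'w19.png');p,M,s=T();print(p)
a=np.load('w18.npy',allow_pickle=True).item()['d']
print('w18 by eye',onz(a,(209,277.5),12),onz(a,(219.5,277),40))
print('disc',circ(d,(427.5,-94.5),12,[30],8))
k=circ(d,(427.5,-94.5),40,[9],8); print('knob',k, proj(d,k[0]))
k1=circ(a,(427.5,-94.5),40,[9],8)[0]; print('knob tri',tri(ray(a,proj(a,k1)),ray(d,proj(d,k[0]))))
E
```

```text
lid [229.3 281.1] 0.93 z0 [426.38 -93.93]
[427.12 -94.44 104.98]
w18 by eye [428.55 -94.    12.  ] [428.29 -93.93  40.  ]
disc (array([428.22, -94.28,  12.  ]), np.float64(62.62731170654297))
knob (array([426.42, -92.49,  40.  ]), np.float64(84.34113311767578)) (np.float64(252.91206395041337), np.float64(278.2471020320512))
knob tri (array([429.54, -92.95,  47.7 ]), np.float64(0.38170447306412203))
```

apply_moves([
  {"hand":1,"delta_pos":[1,0,30],"yaw":0},
  {"hand":1,"delta_pos":[1,0,50],"yaw":0},
  {"hand":1,"delta_pos":[1,0,60],"yaw":0},
  {"hand":1,"delta_pos":[1,0,65],"yaw":0},
  {"hand":1,"delta_pos":[1,0,65],"yaw":0},
  {"hand":1,"delta_pos":[1,0,65],"yaw":0},
  {"hand":1,"delta_pos":[1,0,65],"yaw":0},
])

```text
clock: 26.87
position: [428.1, -94.5, 39.7]
ee_rot: [1.0, 0.0, 0.001, -0.0]
contact_force: [0.4, 0.1, 0.9]
gripper_width: 85.4
grasp_force: 0.0
```

```bash
python3 - <<'E'
from h import *
img('wrist');d=img('wrist','w20.png');p,M,s=T();print(p)
print('disc',circ(d,(428,-94),12,[30],8),'knob',circ(d,(428,-94),40,[9],8))
E
```

```text
[427.89 -94.5   39.7 ]
disc (array([427.13, -94.83,  12.  ]), np.float64(55.24112319946289)) knob (array([426.66, -93.61,  40.  ]), np.float64(42.00772476196289))
```

Well centred. I'll close on the knob.

apply_moves([
  {"hand":-1,"delta_pos":[0,0,0],"yaw":0},
  {"hand":-1,"delta_pos":[0,0,0],"yaw":0},
  {"hand":-1,"delta_pos":[0,0,0],"yaw":0},
  {"hand":-1,"delta_pos":[0,0,0],"yaw":0},
  {"hand":-1,"delta_pos":[0,0,0],"yaw":0},
  {"hand":-1,"delta_pos":[0,0,0],"yaw":0},
  {"hand":-1,"delta_pos":[0,0,0],"yaw":0},
  {"hand":-1,"delta_pos":[0,0,0],"yaw":0},
  {"hand":-1,"delta_pos":[0,0,0],"yaw":0},
  {"hand":-1,"delta_pos":[0,0,0],"yaw":0},
  {"hand":-1,"delta_pos":[0,0,0],"yaw":0},
  {"hand":-1,"delta_pos":[0,0,0],"yaw":0},
])

```text
clock: 27.97
position: [427.4, -94.6, 39.0]
ee_rot: [1.0, 0.0, 0.0, 0.0]
contact_force: [-1.6, 0.7, 5.2]
gripper_width: 16.3
grasp_force: 58.5
```

apply_moves([
  {"hand":-1,"delta_pos":[0,0,-10],"yaw":0},
  {"hand":-1,"delta_pos":[0,0,-40],"yaw":0},
  {"hand":-1,"delta_pos":[0,0,-75],"yaw":0},
  {"hand":-1,"delta_pos":[0,0,-110],"yaw":0},
  {"hand":-1,"delta_pos":[0,0,-145],"yaw":0},
  {"hand":-1,"delta_pos":[0,0,-175],"yaw":0},
  {"hand":-1,"delta_pos":[0,0,-188],"yaw":0},
  {"hand":-1,"delta_pos":[10,-10,-190],"yaw":0},
  {"hand":-1,"delta_pos":[30,-30,-190],"yaw":0},
  {"hand":-1,"delta_pos":[55,-55,-190],"yaw":0},
  {"hand":-1,"delta_pos":[80,-80,-190],"yaw":0},
  {"hand":-1,"delta_pos":[100,-100,-190],"yaw":0},
])

```text
clock: 28.97
position: [528.4, 7.5, 226.9]
ee_rot: [1.0, 0.0, -0.001, 0.0]
contact_force: [-0.3, 0.3, -1.1]
gripper_width: 15.8
grasp_force: 58.6
```

```bash
python3 - <<'E'
from h import *
for i in range(3): d=img('wrist','w21.png')
p,M,s=T();print(p,s['contact_force'],s['gripper_width'])
print('disc-tcp',circ(d,p[:2],p[2]-27.3,[30],6)[0]-p,'need',627.3-p[0],-(105.5-p[1]))
E
```

```text
[527.85   7.22 226.17] [-1.47 -0.31 -1.11] 16.030595159224987
disc-tcp [  0.82   0.88 -27.3 ] need 99.44844975257627 -98.27751510378887
```

apply_moves([
  {"hand":-1,"delta_pos":[25,-25,0],"yaw":0},
  {"hand":-1,"delta_pos":[50,-50,0],"yaw":0},
  {"hand":-1,"delta_pos":[75,-75,0],"yaw":0},
  {"hand":-1,"delta_pos":[92,-91,0],"yaw":0},
  {"hand":-1,"delta_pos":[99,-97.5,0],"yaw":0},
  {"hand":-1,"delta_pos":[99,-97.5,0],"yaw":0},
  {"hand":-1,"delta_pos":[99,-97.5,15],"yaw":0},
  {"hand":-1,"delta_pos":[99,-97.5,30],"yaw":0},
  {"hand":-1,"delta_pos":[99,-97.5,30],"yaw":0},
  {"hand":-1,"delta_pos":[99,-97.5,30],"yaw":0},
])

```text
clock: 29.95
position: [624.7, 101.6, 198.0]
ee_rot: [1.0, -0.0, -0.002, 0.001]
contact_force: [0.4, -0.8, -1.0]
gripper_width: 15.9
grasp_force: 58.8
```

```bash
python3 - <<'E'
from h import *
for i in range(3): d=img('wrist','w22.png')
p,M,s=T();print(p,s['contact_force'])
print('disc-tcp',circ(d,p[:2],p[2]-27.3,[30],6)[0]-p)
E
```

```text
[626.34 102.51 200.12] [ 0.2   0.92 -0.05]
disc-tcp [ -1.08  -0.69 -27.3 ]
```

apply_moves([
  {"hand":-1,"delta_pos":[0.5,-2.5,5],"yaw":0},
  {"hand":-1,"delta_pos":[0.5,-2.5,10],"yaw":0},
  {"hand":-1,"delta_pos":[0.5,-2.5,15],"yaw":0},
  {"hand":-1,"delta_pos":[0.5,-2.5,18],"yaw":0},
  {"hand":-1,"delta_pos":[0.5,-2.5,20],"yaw":0},
  {"hand":-1,"delta_pos":[0.5,-2.5,22],"yaw":0},
  {"hand":-1,"delta_pos":[0.5,-2.5,24],"yaw":0},
  {"hand":-1,"delta_pos":[0.5,-2.5,26],"yaw":0},
  {"hand":-1,"delta_pos":[0.5,-2.5,27],"yaw":0},
  {"hand":-1,"delta_pos":[0.5,-2.5,28],"yaw":0},
  {"hand":-1,"delta_pos":[0.5,-2.5,28],"yaw":0},
  {"hand":-1,"delta_pos":[0.5,-2.5,28],"yaw":0},
])

```text
clock: 31.1
position: [626.7, 105.5, 170.9]
ee_rot: [1.0, 0.0, 0.0, -0.0]
contact_force: [-0.4, -0.4, -0.4]
gripper_width: 16.1
grasp_force: 58.8
```

apply_moves([
  {"hand":-1,"delta_pos":[0,0,0.5],"yaw":0},
  {"hand":-1,"delta_pos":[0,0,1],"yaw":0},
  {"hand":-1,"delta_pos":[0,0,1.5],"yaw":0},
  {"hand":-1,"delta_pos":[0,0,2],"yaw":0},
  {"hand":-1,"delta_pos":[0,0,2.3],"yaw":0},
  {"hand":-1,"delta_pos":[0,0,2.3],"yaw":0},
])

```text
clock: 31.6
position: [626.8, 105.5, 169.1]
ee_rot: [1.0, 0.0, 0.0, -0.0]
contact_force: [-0.9, 0.6, 1.7]
gripper_width: 16.3
grasp_force: 58.8
```

apply_moves([
  {"hand":-1,"delta_pos":[0,0,0.5],"yaw":0},
  {"hand":-1,"delta_pos":[0,0,0.5],"yaw":0},
  {"hand":-1,"delta_pos":[0,0,0.5],"yaw":0},
])

```text
clock: 31.85
position: [627.0, 105.5, 169.0]
ee_rot: [1.0, 0.0, 0.001, -0.0]
contact_force: [-0.5, -0.3, 4.8]
gripper_width: 16.2
grasp_force: 59.0
```

apply_moves([
  {"hand":-0.2,"delta_pos":[0,0,0],"yaw":0},
  {"hand":0.2,"delta_pos":[0,0,0],"yaw":0},
  {"hand":1,"delta_pos":[0,0,0],"yaw":0},
  {"hand":1,"delta_pos":[0,0,0],"yaw":0},
  {"hand":1,"delta_pos":[0,0,0],"yaw":0},
  {"hand":1,"delta_pos":[0,0,0],"yaw":0},
  {"hand":1,"delta_pos":[0,0,-15],"yaw":0},
  {"hand":1,"delta_pos":[0,0,-45],"yaw":0},
  {"hand":1,"delta_pos":[0,0,-80],"yaw":0},
  {"hand":1,"delta_pos":[0,0,-110],"yaw":0},
  {"hand":1,"delta_pos":[0,0,-120],"yaw":0},
  {"hand":1,"delta_pos":[0,0,-120],"yaw":0},
])

```text
clock: 32.85
position: [628.1, 105.8, 292.1]
ee_rot: [1.0, 0.0, 0.004, -0.001]
contact_force: [1.1, 0.1, -1.3]
gripper_width: 85.1
grasp_force: 0.0
```

apply_moves([
  {"hand":1,"delta_pos":[-30,-40,0],"yaw":0},
  {"hand":1,"delta_pos":[-60,-80,0],"yaw":0},
  {"hand":1,"delta_pos":[-90,-120,0],"yaw":0},
  {"hand":1,"delta_pos":[-110,-150,0],"yaw":0},
  {"hand":1,"delta_pos":[-120,-200,0],"yaw":0},
  {"hand":1,"delta_pos":[-120,-200,0],"yaw":0},
  {"hand":1,"delta_pos":[-120,-200,0],"yaw":0},
  {"hand":1,"delta_pos":[-120,-200,0],"yaw":0},
])

```text
clock: 33.52
position: [505.3, 306.5, 285.9]
ee_rot: [1.0, 0.001, -0.001, 0.001]
contact_force: [0.4, -0.4, 0.3]
gripper_width: 85.7
grasp_force: 0.0
```

```bash
python3 - <<'E'
from h import *
a=img('scene');b=img('top')
r,c=[int(v) for v in proj(a,(627,105,80))]
A=cv2.resize(a['pixels'][max(0,r-95):r+95,c-100:c+100],(600,570),interpolation=cv2.INTER_CUBIC)
cv2.imwrite('pics/end.png',A[:,:,::-1]); print(r,c)
for q in('mortar','jar','cup'):
    print(q,[np.round(nets.pinpoint(k,q)[0]['location']) for k in('scene','top') if nets.pinpoint(k,q)])
E
```

```text
219 348
mortar [array([255., 166.]), array([245., 417.])]
jar [array([198., 292.]), array([244., 241.])]
cup [array([273., 283.]), array([157., 322.])]
```

View pics/end.png

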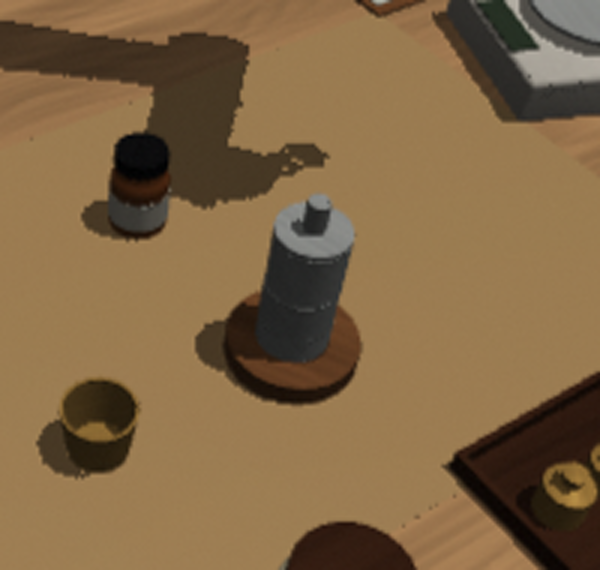

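The stack stands straight in the crop (from (295,345) up to the knob at (318,205)) with tight seams. The jar and cup show untouched, and the networks place the mortar, jar and cup where they were at the start.

```bash
python3 -c "
from bench import workorder; print(workorder.job_done())"
```

```text
the job is handed in; nothing more can be done
None
```

The sieve set is stacked on the stand in order (pan, fine sieve, coarse sieve, lid), each piece seated and let go, with the mortar, jar and cup left in place, and the job is handed in after about 34 s on the robot's clock.

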